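Cradle a planishing stake, then hold it level over the bench vise

ROBOT

A 7-joint arm with a two-finger parallel gripper is mounted at the origin on the work surface. World frame = base frame: x ahead of the robot, y to its left, z up, the work surface at z = 0. Lengths are in m, angles in rad, forces in N, time in s.
With the tool pointing down it reaches from about 0.425 to 0.825 m from the base axis. Payload 3.6 kg.
Tool frame: the origin (TCP) lies at the very end of the fingers, on their centre line; the grasp point (between the pads) lies 19 mm behind it; z points along the fingers, y is the line along which they close (so a half turn about z gives the same grasp; the last joint's range is limited). The gripper opens to 93 mm and grips with 3 to 60 N. Pads are 15 mm wide; open, the fingers measure 128 mm over their backs; the gripper's body (75 mm by 188 mm) begins 65 mm behind the grasp point.
Start: joints at [-1.226, 0.615, -0.013, 1.423, 0.008, 1.103, -0.04], TCP at [0.235, 0.606, 0.188] pointing down, gripper open.
Joint ranges: [-3.12, 3.12], [-0.3, 2.06], [-1.34, 1.32], [0.26, 2.42], [-1.36, 4.5], [0.01, 1.98], [-2.84, 2.84]. Speed limits (rad/s): [2.79, 2.79, 3.14, 3.14, 3.14, 3.14, 3.14].

INTERFACE

Orientations are given as a unit quaternion [x, y, z, w].
In Python, from station import state, camera, hand_in gives the robot as it stands.
- The arm moves only by the tool step_arm, never from a script. Its argument "increments" is text: rows parted by semicolons, each of 7 numbers parted by spaces: the opening, from 0 (shut) to 1 (fully open), then the shift along the tool's x, y, z in m, then the turn, a rotation vector about the tool's x, y, z in degrees. A call has 1 to 5 rows; each row shifts and turns the commanded pose from where the row before left it, along the tool's axes as they then stand; what a row does not reach is not made up. A row lasts 1/8 s, in which the tool goes at most 62.5 mm and 10.7 degrees, less where a joint would pass 70% of its speed; a pose out of reach is approached as far as the arm can. A call is refused whole if a number of a shift passes 0.0625 or a number of a turn 10.7, either way. A call with a gripper value outside its range is refused whole. The fingers move at their own pace and stop on an object; the grip force is fixed at half the most. Time passes only in rows, so rows that do not move let the fingers close. It gives the time, the measured TCP pose, the force, the opening and the grip force at its end, in the units of the state.
- state(): the state, without advancing time (a new reading comes with each control period).
- camera(name): name is "side" or "top"; returns a dict with "pixels" (480x640x3 uint8, red, green, blue), "range_z" (480x640 float32, m along the optical axis (not along the pixel's ray), 0 where there is no reading), "mtx" (3x3 intrinsics, pixels), "rvec" (rotation vector, rad) and "tvec" (3), from world to camera coordinates, as OpenCV has them. Camera axes: x right, y down, z forward; pixel columns grow to the right and rows downward; lengths in m; the calibration is good to about 2 mm. A picture is of the moment at which its call begins.
- hand_in(): hands the job in; it is judged then, once.
The state is a dict: "time_s": time; "joint_pos": joint angles; "qvel": joint speeds; "joint_torque": joint torques, N m; "tool_pos": TCP position; "eef_rot": TCP orientation; "contact_force": force on the tool from outside, world axes, zero at the start; "moment": the same for the moment, N m; "opening": opening from 0.0 (shut) to 1.0 (fully open); "grip_force": force on a finger pad.
Only numpy, scipy, OpenCV 4.12 (cv2) and the standard library are available. Lean on these libraries where they do the work, as an engineer would, in place of code of your own. Each camera call takes 0.05 s, during which the arm holds its last target. There are 200 camera calls.

TASK

The steel stake stands upright on its head: lay it gently on its side in the wooden cradle, head in the wide pocket and shank in the notch, never letting it fall, and let go of it there. Then take it at its balance point, lift it level out of the cradle and finish while still holding it, still and level, with its shank lined up along the gap of the open vise, the tail of the shank centred over the jaws and about 4 cm of air between them (do not set it down or let go). Leave the jar, the flask and the firebrick where they are.

Things in the scene. Friction and masses are not known exactly. Their poses are not given: they have to be found in the camera images.
- stake: planishing stake, plain steel, round all over, 0.5 to 0.75 kg, 175 mm long: a disc head 46 mm in diameter and 25 mm thick, and a straight shank 18 mm in diameter and 150 mm long. It starts standing on the flat face of the head, shank up. Origin: centre of that face; z runs along the shank to its free end; yaw means nothing. Gripped lightly (30 N) it can turn between the pads
- stake_balance (a point): balance point (centre of mass) of the stake: on its axis, 54.5 mm from the flat face, that is on the shank 29.5 mm from the back of the head; axes as the stake's
- stake_tail (a point): middle of the part of the shank that belongs between the vise jaws: on the stake's axis, 130 mm from the flat face, 45 mm from the shank's free end; axes as the stake's
- cradle: fixed wooden cradle. Origin on the bench under its working centre, z up; the stake lies along y, head to +y, axis at z = 65 mm, flat face at y = 54.5. Base 96 (x) by 150 (y) by 14. Head pocket y 30 to 64: flat floor at z = 42, flared cheeks 57 apart at the floor, 71 at the top (z = 65), at y 22 to 28 a wall 54 wide, up to z = 59, with a 30 wide slot down to z = 52.
- cradle_gap (a point): where the stake's balance point comes to lie: cradle x = 0, y = 0, z = 65 mm, over the open space between pocket and notch, where there is only the base board and room for the fingers; axes as the cradle's. The shank's free end then overhangs the base, at y = -120.5 mm. V notch for the shank at y -66 to -41 mm, 45 degree sides, top z = 74, 42 wide at the mouth
- vise: small grey bench vise fixed to the bench, jaws open, light wooden liners. Origin on the bench under the middle of the gap, z up. Base 150 mm (x) by 100 mm (y); jaws 80 mm long in y, 102 mm over both in x, tops 105 mm above the bench; gap 40 mm wide in x, 43 mm deep; screw and cross handle reach x = -122 mm, 47 mm up
- vise_gap (a point): middle of the vise gap at the height of the jaw tops (105 mm above the bench); y runs along the gap. The head may stick out at either end of the gap
- jar: low open glass bowl-shaped jar, 54 mm across, 35 mm high, bystander; origin at the centre of its underside
- flask: closed black bottle, 48 mm across, 100 mm high, bystander; origin at the centre of its underside
- firebrick: tan firebrick block 75 x 150 x 45 mm with a brass ring lying on it, bystander; origin at the centre of its underside
There are look-alikes about, which are no part of the job. Of the things shaped like the cradle, the wooden one is meant. Several things have the shape of the vise; the one meant has the colours described above.

How it is judged:
On the way, in this order (a step that is already met when the one before it is completed fails the run):
1. the stake lies on its side in the cradle, head in the pocket and shank in the notch, let go and at rest (angle between stake's own z axis and vertical between 1.4708 and 1.6708 rad and horizontal distance between stake_balance and cradle_gap below 0.02 m and angle between the z axis of stake and the y axis of cradle, either way round below 0.12 rad and z of stake_balance in the frame of cradle_gap between -0.008 and 0.008 m and y of stake_tail in the frame of cradle_gap between -0.2 and 0 m and contact force between stake and cradle above 1 N and contact force between stake and the fingers below 0.1 N and linear speed of stake below 0.02 m/s), for 0.3 s.
2. the stake is lifted level out of the cradle, gripped at its balance point (angle between stake's own z axis and vertical between 1.4208 and 1.7208 rad and z of the grasp point in the frame of stake_balance between -0.015 and 0.015 m and distance between the grasp point and stake_balance below 0.025 m and z of stake_balance in the frame of cradle_gap above 0.03 m and contact force between stake and the fingers above 2 N and contact force between stake and cradle below 0.1 N), for 0.2 s.
At the end, for the whole second after the job is handed in: held still by the fingers alone, gripped within 15 mm of the balance point along the shank, level within 0.1 rad, along the vise gap within 0.12 rad, tail middle over gap middle within 12 mm across and 20 mm along, 20 to 70 mm of air between shank and jaw tops (angle between stake's own z axis and vertical between 1.4708 and 1.6708 rad and z of the grasp point in the frame of stake_balance between -0.015 and 0.015 m and distance between the grasp point and stake_balance below 0.025 m and x of stake_tail in the frame of vise_gap between -0.012 and 0.012 m and y of stake_tail in the frame of vise_gap between -0.02 and 0.02 m and z of stake_tail in the frame of vise_gap between 0.029 and 0.079 m and angle between the z axis of stake and the y axis of vise, either way round below 0.12 rad and contact force between stake and the fingers above 2 N and contact force between stake and vise below 0.1 N and contact force between stake and cradle below 0.1 N and linear speed of stake below 0.02 m/s and angular speed of stake below 0.15 rad/s); the arm keeps its last pose, push and grip.
It fails at once if the stake lies fallen on the bench (angle between stake's own z axis and vertical above 1 rad and height (world z) of stake_balance below 0.035 m).
It fails at once if the stake is let fall over out of the grip (angle between stake's own z axis and vertical between 0.3 and 1.5 rad and angular speed of stake above 5.5 rad/s and contact force between stake and the fingers below 0.05 N).
It fails at once if a bystander (jar, flask or firebrick) is displaced by more than 30 mm (distance of any of jar, flask, firebrick from where it was at the start of the episode above 0.03 m).
It also fails if it takes over 67 s, if anything falls off the work surface, if the arm or the gripper's body presses on something with over 40 N, if the wrist force passes 120 N, or if a joint passes its speed limit or range.

## Working session

There is one attempt and no reset: what is moved stays moved. The work goes in short steps, Python scripts to look and compute and a tool call to move; the robot and the scene stay as the last step left them, time stands still between calls to the robot, and variables do not carry over. Pictures are saved under pics/ and viewed, at most 10 in all, crops included, and the job is handed in when it is done.

Besides the shell and the picture viewer there is one more tool, called after "Emit:" in YAML: its name, and indented under it one key for each argument. step_arm: Moves the arm, as the interface text tells. Its arguments: {"type":"object","properties":{"increments":{"type":"string"}},"required":["increments"]}

```bash
mkdir -p pics; ls; cat > h.py <<'E'
import numpy as np, cv2
from station import state, camera
from scipy.spatial.transform import Rotation as R
def cloud(c):
    z=c["range_z"].astype(float);v,u=np.indices(z.shape);K=c["mtx"]
    p=np.stack([(u-K[0,2])/K[0,0]*z,(v-K[1,2])/K[1,1]*z,z],-1)
    Rm=cv2.Rodrigues(np.array(c["rvec"],float))[0]
    return (p-np.array(c["tvec"],float).ravel())@Rm, z>0
E
python3 - <<'E'
from h import *
print(state())
for n in("top","side"):
    c=camera(n);cv2.imwrite(f"pics/{n}0.png",c["pixels"][...,::-1])
    np.savez(f"{n}0.npz",**c)
    Rm=cv2.Rodrigues(np.array(c["rvec"],float))[0];print(n,c["mtx"],-Rm.T@np.array(c["tvec"]).ravel(),Rm)
E
```

```text
pics
{'time_s': 0.0, 'joint_pos': array([-1.22649294,  0.61589599, -0.01260437,  1.42491296,  0.00811936,
        1.10336696, -0.04042469]), 'qvel': array([-0.00082322, -0.00108545,  0.00053136, -0.00133343, -0.00042855,
        0.00117884, -0.00042455]), 'joint_torque': array([ 4.76690348e-04, -4.58930862e+01,  2.09356444e-01, -1.65736288e+01,
       -6.10537617e-02,  2.04760674e-02,  2.28670024e-04]), 'tool_pos': array([0.23522638, 0.60501148, 0.18689172]), 'eef_rot': array([ 1.84321121e-01,  9.82865261e-01, -1.24984270e-03, -2.03781559e-04]), 'contact_force': array([ 0.20642219,  0.13884952, -0.97169467]), 'moment': array([ 0.00861078, -0.02504833, -0.01746961]), 'grip_force': 0.0, 'opening': 1.0019421700072577}
top [[562.38323955   0.         319.31217398]
 [  0.         562.38323955 234.19670013]
 [  0.           0.           1.        ]] [0.35789593 0.10262694 1.33690772] [[ 0.02447572 -0.99949621 -0.02020534]
 [-0.99146657 -0.02168047 -0.12854573]
 [ 0.12804291  0.02317917 -0.99149773]]
side [[504.95171324   0.         323.42453333]
 [  0.         504.95171324 241.55151484]
 [  0.           0.           1.        ]] [-0.19106165 -0.5705173   0.90930553] [[ 0.69479745 -0.7191994   0.00295317]
 [-0.45145855 -0.43932992 -0.77664303]
 [ 0.55985862  0.53827637 -0.62993402]]
```

View pics/top0.png

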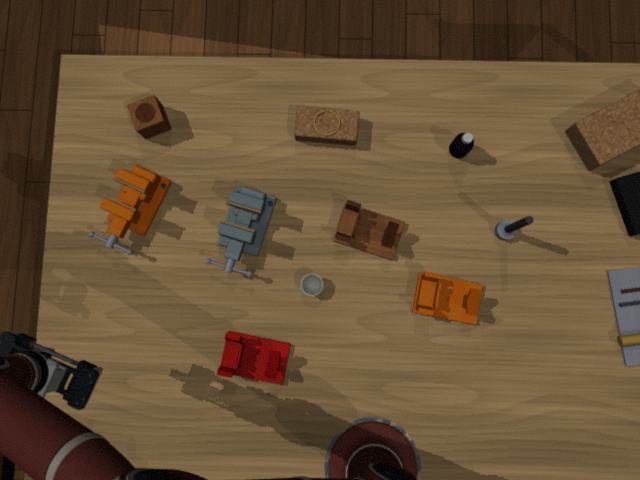

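View pics/side0.png

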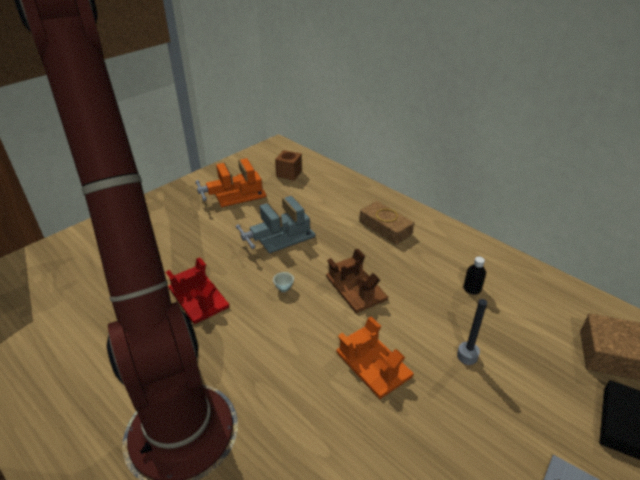

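The top picture shows the stake head at (505,230) with its tip at (529,219), the wooden cradle at (370,230), the grey vise at (243,225), the jar at (312,285), the flask at (461,145) and the firebrick at (327,123). The side picture agrees.

```bash
python3 - <<'E'
from h import *
T=dict(np.load("top0.npz"));S=dict(np.load("side0.npz"))
def roi(c,u0,u1,v0,v1,zmin=.008):
    P,ok=cloud(c);P=P[v0:v1,u0:u1].reshape(-1,3);k=ok[v0:v1,u0:u1].ravel()&(P[:,2]>zmin);return P[k],c["pixels"][v0:v1,u0:u1].reshape(-1,3)[k]
def zcheck(c,u,v): P,ok=cloud(c);return P[v,u]
print("table",zcheck(T,560,300),zcheck(S,300,350))
for n,c,b in(("T",T,(485,545,205,250)),("S",S,(450,492,295,368))):
    P,_=roi(c,*b)
    for a,d in((.01,.022),(.022,.03),(.035,.09),(.09,.14),(.14,.172),(.172,.19)):
        q=P[(P[:,2]>a)&(P[:,2]<d)]
        if len(q): print(n,a,len(q),q.mean(0).round(4),q.min(0).round(4),q.max(0).round(4))
for n,b in(("flask",(445,480,125,165)),("jar",(295,328,268,300)),("brick",(285,365,95,152))):
    P,_=roi(T,*b); print(n,len(P),P.min(0).round(3),P.max(0).round(3))
# cradle and vise: heights map
for n,b in(("cradle",(325,412,192,265)),("vise",(200,280,178,282))):
    P,col=roi(T,*b);
    print(n,P[:,2].max(),np.histogram(P[:,2],np.arange(0,.13,.005))[0])
    a,d=((.006,.03) if n=="cradle" else (.095,.115))
    q=P[(P[:,2]>a)&(P[:,2]<d)]
    print(cv2.minAreaRect((q[:,:2]*1000).astype(np.float32)),q.mean(0))
    q=P[P[:,2]>.006];print("all",cv2.minAreaRect((q[:,:2]*1000).astype(np.float32)))
    z=cloud(T)[0][b[2]:b[3],b[0]:b[1],2]
    h=cv2.applyColorMap((np.clip(z/.12,0,1)*255).astype(np.uint8),cv2.COLORMAP_JET)
    im=T["pixels"][b[2]:b[3],b[0]:b[1],::-1]
    cv2.imwrite(f"pics/{n}.png",cv2.resize(np.hstack([im,h]),None,fx=4,fy=4,interpolation=0))
a=cv2.imread("pics/cradle.png");b=cv2.imread("pics/vise.png")
w=max(a.shape[1],b.shape[1]);p=lambda i:cv2.copyMakeBorder(i,0,0,0,w-i.shape[1],0)
o=np.vstack([p(a),p(b)]);cv2.imwrite("pics/both.png",cv2.resize(o,None,fx=.8,fy=.8))
E
```

```text
table [ 0.38758962 -0.43445377 -0.00234462] [ 0.30097301 -0.02522254 -0.00111381]
T 0.01 52 [ 0.5459 -0.2932  0.0181] [ 0.525  -0.3249  0.01  ] [ 0.5711 -0.2803  0.0219]
T 0.022 171 [ 0.5449 -0.3013  0.0256] [ 0.5251 -0.3265  0.0221] [ 0.5684 -0.2815  0.0298]
T 0.035 61 [ 0.5453 -0.2986  0.0631] [ 0.5387 -0.3072  0.035 ] [ 0.5551 -0.2944  0.0889]
T 0.09 65 [ 0.5446 -0.2988  0.1142] [ 0.5387 -0.3092  0.0903] [ 0.5541 -0.2945  0.1389]
T 0.14 64 [ 0.5459 -0.3011  0.1588] [ 0.5385 -0.3128  0.1401] [ 0.5561 -0.2949  0.1719]
T 0.172 45 [ 0.5473 -0.3035  0.1748] [ 0.5389 -0.3131  0.172 ] [ 0.5558 -0.2967  0.179 ]
S 0.01 89 [ 0.5327 -0.3114  0.0169] [ 0.5224 -0.3292  0.0104] [ 0.5617 -0.2843  0.022 ]
S 0.022 187 [ 0.543  -0.3084  0.0253] [ 0.5245 -0.3284  0.0221] [ 0.5712 -0.2845  0.0299]
S 0.035 147 [ 0.5419 -0.3084  0.0633] [ 0.5368 -0.3158  0.0351] [ 0.5506 -0.2979  0.0898]
S 0.09 150 [ 0.5419 -0.3085  0.1161] [ 0.536  -0.3159  0.0905] [ 0.5504 -0.2983  0.1399]
S 0.14 98 [ 0.5417 -0.3082  0.1569] [ 0.5368 -0.3151  0.14  ] [ 0.5491 -0.2972  0.1719]
S 0.172 48 [ 0.5467 -0.3068  0.1746] [ 0.
[... 238 characters left out ...]
 957 515  14   3   3  80 245  75  66 109 160 141  62  10   0   0
   0   0   0   0   0   0   0]
((529.3171997070312, 8.144401550292969), (172.5562286376953, 110.24946594238281), 72.81339263916016) [0.53289845 0.00824588 0.01392023]
all ((529.3171997070312, 8.144401550292969), (172.5562286376953, 110.24946594238281), 72.81339263916016)
vise 0.11155388032838517 [  0  74 496 280  23   7   8  14  27  85 187 323 439  62  22  18  29  24
  20  71 551 374  10   0   0]
((553.352294921875, 308.12664794921875), (80.79031372070312, 102.249267578125), 74.38579559326172) [0.55221485 0.30721295 0.10417845]
all ((535.655029296875, 329.6092834472656), (148.0187225341797, 208.5420684814453), 79.41671752929688)
```

View pics/both.png

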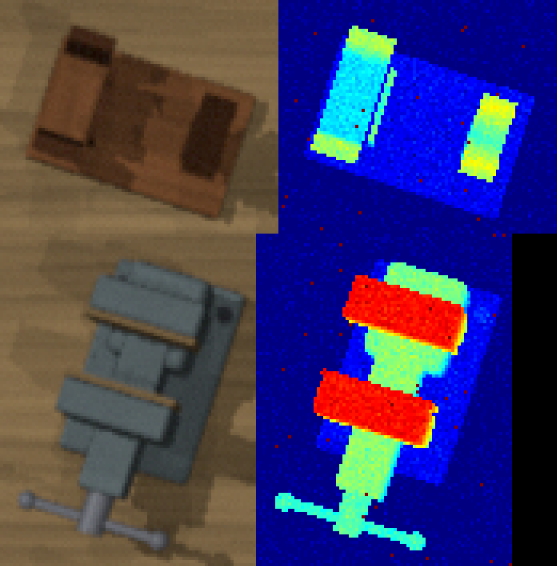

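The crop shows the cradle's pocket to the left (+y) and its notch to the right. The vise jaws (red, z≈0.105) are slightly tilted, with the screw towards -x. Next I'll fit their axes cleanly.

```bash
python3 - <<'E'
from h import *
T=dict(np.load("top0.npz"));P,ok=cloud(T)
P=P.copy()
def comps(b,a,d,m=40):
    M=np.zeros(ok.shape,np.uint8);s=(slice(b[2],b[3]),slice(b[0],b[1]))
    M[s]=(ok&(P[...,2]>a)&(P[...,2]<d))[s]; M=cv2.medianBlur(M*255,3)
    n,l,st,_=cv2.connectedComponentsWithStats(M)
    return [P[(l==i)&ok] for i in range(1,n) if st[i,4]>m]
def rep(n,L):
    for q in L: print(n,len(q),q.mean(0).round(4),cv2.minAreaRect((q[:,:2]*1000).astype(np.float32)),np.median(q[:,2]))
rep("cr base",comps((325,412,192,265),.009,.021));rep("cr up",comps((325,412,192,265),.036,.08,20));rep("cr all",comps((325,412,192,265),.008,.08))
J=comps((200,280,178,282),.098,.116);rep("jaw",J)
P2=P
E
```

```text
cr base 1528 [0.5314 0.0043 0.014 ] ((538.6469116210938, 15.67425537109375), (147.66238403320312, 96.94861602783203), 72.8976058959961) 0.01381556571134499
cr up 673 [0.5556 0.0647 0.0484] ((553.324462890625, 63.96223831176758), (40.9011116027832, 95.55948638916016), 73.3376693725586) 0.044607906411326996
cr up 291 [ 0.5251 -0.0282  0.0641] ((525.4595336914062, -28.653011322021484), (25.380434036254883, 60.20576095581055), 73.36719512939453) 0.06492555607727217
cr all 2580 [0.5377 0.0186 0.0287] ((541.0433349609375, 16.21082305908203), (150.0975341796875, 101.21379852294922), 72.8976058959961) 0.016066571498398387
jaw 480 [0.5867 0.2982 0.1044] ((587.4873657226562, 298.4246520996094), (79.95822143554688, 31.55999183654785), 73.82540893554688) 0.10447184589295494
jaw 496 [0.5189 0.3169 0.1043] ((519.171875, 317.5128173828125), (80.31437683105469, 31.223737716674805), 74.68147277832031) 0.1043293748595497
```

```bash
cat >> h.py <<'E'
def rot(phi,az=73.2):
    "tool down with x along az (world deg), then tilted phi deg about tool y"
    x=np.array([np.cos(np.radians(az)),np.sin(np.radians(az)),0]);z=np.array([0,0,-1.])
    return R.from_matrix(np.stack([x,np.cross(z,x),z],1))*R.from_euler('y',phi,degrees=True)
def plan(grasp,phi,az=73.2,g=1,back=0,start=None):
    "rows to bring grasp point to 'grasp' (minus back along approach)"
    s=state();p=np.array(s["tool_pos"]);r=R.from_quat(s["eef_rot"])
    if start: p,r=start
    rt=rot(phi,az);ap=rt.as_matrix()[:,2];pt=np.array(grasp)+(.019-back)*ap
    rv=(r.inv()*rt).as_rotvec(degrees=True);d=pt-p
    n=max(1,int(np.ceil(max(np.linalg.norm(rv)/10.5,np.linalg.norm(d)/.06))))
    print("tcp target",pt.round(4),"rotvec",rv.round(1),"rows",n,"F",np.round(s["contact_force"],1),"t",s["time_s"])
    print("; ".join("%g "%g+" ".join("%.4f"%v for v in (r*R.from_rotvec(rv*i/n,degrees=True)).inv().apply(d/n))+" "+" ".join("%.1f"%v for v in rv/n) for i in range(n)))
    return pt,rt
E
python3 - <<'E'
from h import *
a=plan([.60,.05,.26],0); b=plan([.547,-.3045,.0545],-50,back=.13,start=a)
E
```

```text
tcp target [0.6   0.05  0.241] rotvec [-0.1  0.1 85.6] rows 12 F [0.3 0.1 0.1] t 0.1
1 -0.0451 -0.0321 -0.0044 -0.0 0.0 7.1; 1 -0.0487 -0.0263 -0.0044 -0.0 0.0 7.1; 1 -0.0516 -0.0200 -0.0044 -0.0 0.0 7.1; 1 -0.0537 -0.0135 -0.0045 -0.0 0.0 7.1; 1 -0.0549 -0.0067 -0.0045 -0.0 0.0 7.1; 1 -0.0554 0.0002 -0.0045 -0.0 0.0 7.1; 1 -0.0549 0.0071 -0.0045 -0.0 0.0 7.1; 1 -0.0536 0.0138 -0.0045 -0.0 0.0 7.1; 1 -0.0515 0.0204 -0.0045 -0.0 0.0 7.1; 1 -0.0485 0.0266 -0.0045 -0.0 0.0 7.1; 1 -0.0449 0.0324 -0.0045 -0.0 0.0 7.1; 1 -0.0405 0.0377 -0.0045 -0.0 0.0 7.1
tcp target [ 0.5716 -0.2231  0.1258] rotvec [  0. -50.   0.] rows 5 F [0.3 0.1 0.1] t 0.1
1 -0.0539 0.0103 0.0230 0.0 -10.0 0.0; 1 -0.0491 0.0103 0.0320 0.0 -10.0 0.0; 1 -0.0428 0.0103 0.0401 0.0 -10.0 0.0; 1 -0.0352 0.0103 0.0469 0.0 -10.0 0.0; 1 -0.0265 0.0103 0.0523 0.0 -10.0 0.0
```

Emit:
step_arm:
  increments: "1 -0.045 -0.032 -0.004 0 0 7.1; 1 -0.049 -0.026 -0.004 0 0 7.1; 1 -0.052 -0.020 -0.004 0 0 7.1; 1 -0.054 -0.013 -0.004 0 0 7.1; 1 -0.055 -0.007 -0.004 0 0 7.1"

```text
time_s: 0.72
tool_pos: [0.3893, 0.3727, 0.2079]
eef_rot: [0.477, 0.879, -0.0, -0.0]
contact_force: [0.2, 0.5, 0.7]
opening: 0.997
grip_force: 0.0
```

Emit:
step_arm:
  increments: "1 -0.055 0 -0.004 0 0 7.1; 1 -0.055 0.007 -0.004 0 0 7.1; 1 -0.054 0.014 -0.004 0 0 7.1; 1 -0.051 0.020 -0.004 0 0 7.1; 1 -0.049 0.027 -0.004 0 0 7.1"

```text
time_s: 1.35
tool_pos: [0.5418, 0.1422, 0.2279]
eef_rot: [0.722, 0.692, -0.0, -0.0]
contact_force: [0.1, 1.2, 0.3]
opening: 1.003
grip_force: 0.0
```

Emit:
step_arm:
  increments: "1 -0.045 0.032 -0.004 0 0 7.1; 1 -0.040 0.038 -0.004 0 0 7.1; 1 0 0 0 0 0 0"

```text
time_s: 1.72
tool_pos: [0.604, 0.0452, 0.2358]
eef_rot: [0.804, 0.595, -0.001, 0.002]
contact_force: [0.7, -0.5, 0.1]
opening: 1.002
grip_force: 0.0
```

Emit:
step_arm:
  increments: "1 -0.053 0.011 0.023 0 -10 0; 1 -0.048 0.011 0.032 0 -10 0; 1 -0.042 0.011 0.039 0 -10 0; 1 -0.034 0.011 0.046 0 -10 0; 1 -0.026 0.011 0.050 0 -10 0"

```text
time_s: 2.35
tool_pos: [0.5818, -0.2151, 0.122]
eef_rot: [0.724, 0.544, -0.339, 0.254]
contact_force: [1.0, 0.2, -0.4]
opening: 1.004
grip_force: 0.0
```

```bash
python3 - <<'E'
from h import *
print(state()["joint_pos"].round(2));plan([.547,-.3045,.0545],-50,back=.12)
plan([.547,-.3045,.0545],-50)
c=camera("top");cv2.imwrite("pics/t1.png",c["pixels"][...,::-1])
P,ok=cloud(c);b=P[185:260,485:550].reshape(-1,3)
q=b[(b[:,2]>.17)&(b[:,2]<.182)];print(len(q),q.mean(0),q.min(0),q.max(0))
E
```

```text
[-0.5   0.97  0.77  1.59  0.29  0.98 -0.4 ]
tcp target [ 0.5694 -0.2304  0.1194] rotvec [0.5 0.1 0.4] rows 1 F [ 1.   0.2 -0.4] t 2.35
1 -0.0097 -0.0077 0.0156 0.5 0.1 0.4
tcp target [ 0.5428 -0.3184  0.0423] rotvec [0.5 0.1 0.4] rows 3 F [ 1.   0.2 -0.4] t 2.35
1 -0.0031 -0.0029 0.0452 0.2 0.0 0.1; 1 -0.0032 -0.0028 0.0452 0.2 0.0 0.1; 1 -0.0032 -0.0026 0.0452 0.2 0.0 0.1
61 [ 0.54755168 -0.30421058  0.17437867] [ 0.53845104 -0.3134938   0.1702027 ] [ 0.55534637 -0.29541302  0.17936119]
```

Emit:
step_arm:
  increments: "1 -0.009 -0.008 0.016 0.5 0 0.4; 1 0 0 0.04 0 0 0; 1 0 0 0.04 0 0 0; 1 0 0 0.03 0 0 0; 1 0 0 0 0 0 0"

```text
time_s: 3.02
tool_pos: [0.5417, -0.3135, 0.0514]
eef_rot: [0.731, 0.537, -0.339, 0.251]
contact_force: [0.1, 0.7, 0.2]
opening: 0.996
grip_force: 0.0
```

```bash
python3 - <<'E'
from h import *
plan([.547,-.3045,.0545],-50)
c=camera("side");cv2.imwrite("pics/s1.png",cv2.resize(c["pixels"][180:420,360:640,::-1],None,fx=2,fy=2))
E
```

```text
tcp target [ 0.5428 -0.3184  0.0423] rotvec [-0.4 -0.1 -0.4] rows 1 F [0.1 0.7 0.2] t 3.025
1 0.0041 0.0025 0.0092 -0.4 -0.1 -0.4
```

View pics/s1.png

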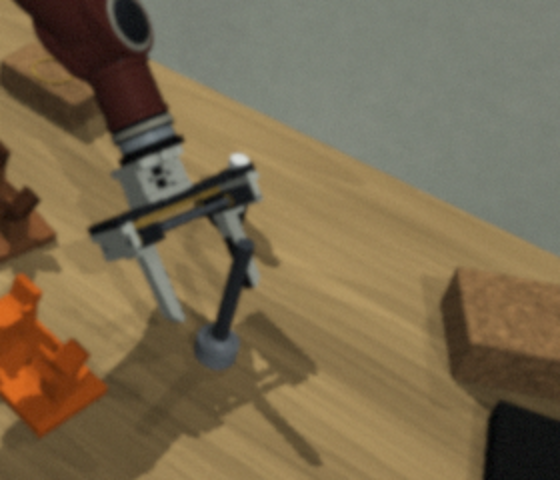

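The fingers straddle the shank at crop (235,280), and the head at (217,345) is clear. I'll trim the position and close.

Emit:
step_arm:
  increments: "1 0.004 0.0025 0.009 -0.4 0 -0.4; 0 0 0 0 0 0 0; 0 0 0 0 0 0 0; 0 0 0 0 0 0 0; 0 0 0 0 0 0 0"

```text
time_s: 3.7
tool_pos: [0.5446, -0.3166, 0.0403]
eef_rot: [0.726, 0.542, -0.339, 0.252]
contact_force: [-0.5, 0.3, 0.7]
opening: 0.62
grip_force: 0.0
```

Emit:
step_arm:
  increments: "0 0 0 0 0 0 0; 0 0 0 0 0 0 0; 0 0 0 0 0 0 0"

```text
time_s: 4.08
tool_pos: [0.5444, -0.3168, 0.0402]
eef_rot: [0.726, 0.542, -0.339, 0.252]
contact_force: [-0.3, 0.7, 0.1]
opening: 0.296
grip_force: 0.0
```

Emit:
step_arm:
  increments: "0 0 0 0 0 0 0; 0 0 0 0 0 0 0; 0 0 0 0 0 0 0; 0 0 0 0 0 0 0"

```text
time_s: 4.58
tool_pos: [0.5448, -0.3162, 0.0399]
eef_rot: [0.726, 0.543, -0.339, 0.252]
contact_force: [0.1, 0.9, -1.1]
opening: 0.005
grip_force: 0.9
```

```bash
python3 - <<'E'
from h import *
a=plan([.55,-.29,.18],-50,g=0); b=plan([.541,-.05,.20],40,g=0,start=a);b=plan([.541,.0225,.12],40,g=0,start=b)
E
```

```text
tcp target [ 0.5458 -0.3039  0.1678] rotvec [ 0.2 -0.   0.3] rows 3 F [ 0.1  0.9 -1.1] t 4.575
0 -0.0300 -0.0009 -0.0305 0.1 -0.0 0.1; 0 -0.0301 -0.0009 -0.0305 0.1 -0.0 0.1; 0 -0.0301 -0.0009 -0.0305 0.1 -0.0 0.1
tcp target [ 0.5445 -0.0383  0.1854] rotvec [ 0. 90.  0.] rows 9 F [ 0.1  0.9 -1.1] t 4.575
0 0.0166 -0.0087 -0.0229 0.0 10.0 0.0; 0 0.0204 -0.0087 -0.0196 0.0 10.0 0.0; 0 0.0235 -0.0087 -0.0158 0.0 10.0 0.0; 0 0.0258 -0.0087 -0.0115 0.0 10.0 0.0; 0 0.0274 -0.0087 -0.0068 0.0 10.0 0.0; 0 0.0282 -0.0087 -0.0020 0.0 10.0 0.0; 0 0.0281 -0.0087 0.0030 0.0 10.0 0.0; 0 0.0272 -0.0087 0.0078 0.0 10.0 0.0; 0 0.0254 -0.0087 0.0124 0.0 10.0 0.0
tcp target [0.5445 0.0342 0.1054] rotvec [0. 0. 0.] rows 2 F [ 0.1  0.9 -1.1] t 4.575
0 0.0009 -0.0105 0.0529 0.0 0.0 0.0; 0 0.0009 -0.0105 0.0529 0.0 0.0 0.0
```

The fingers closed fully, so they missed the shank. I'll look before doing anything else.

```bash
python3 - <<'E'
from h import *
o=[]
for n,(u0,u1,v0,v1) in(("side",(400,540,260,400)),("top",(440,580,160,300))):
    c=camera(n);o.append(cv2.resize(c["pixels"][v0:v1,u0:u1,::-1],(400,400)))
    P,ok=cloud(c);np.savez(n+"1.npz",**c)
    b=P[v0:v1,u0:u1];
    q=b[(b[...,2]>.168)&(b[...,2]<.18)&(abs(b[...,0]-.547)<.03)&(abs(b[...,1]+.3045)<.03)];print(n,len(q),q.mean(0) if len(q) else "",q.min(0),q.max(0))
cv2.imwrite("pics/b1.png",np.hstack(o));print(state()["tool_pos"],state()["contact_force"])
E
```

```text
side 67 [ 0.54526341 -0.31192255  0.17377329] [ 0.53729948 -0.32002961  0.16808829] [ 0.55553638 -0.3033476   0.17779816]
top 66 [ 0.54687585 -0.30916776  0.17436179] [ 0.53864333 -0.31811591  0.1681025 ] [ 0.55634321 -0.30138731  0.1788381 ]
[ 0.54469921 -0.31639755  0.04000678] [0.18961999 0.42247689 0.41590607]
```

View pics/b1.png

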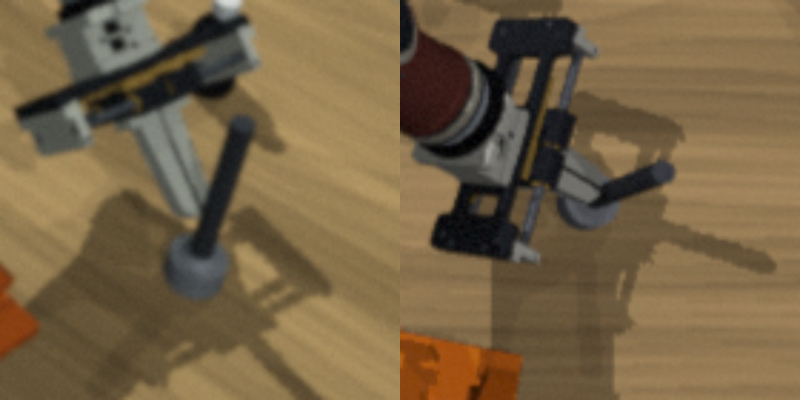

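```bash
python3 - <<'E'
from h import *
s=state();p=s["tool_pos"];r=R.from_quat(s["eef_rot"])
for n in("side","top"):
    c=dict(np.load(n+"1.npz"));P,ok=cloud(c);px=c["pixels"]
    L=r.inv().apply(P[ok]-p);col=px[ok]
    # points near tool line in tool frame
    k=(abs(L[:,1])<.03)&(abs(L[:,0])<.03)&(L[:,2]>-.12)&(L[:,2]<.06)
    h,e=np.histogram(L[k,2],np.arange(-.12,.061,.01));print(n)
    for i in range(len(h)):
        q=L[k&(L[:,2]>=e[i])&(L[:,2]<e[i+1])]; cc=col[k&(L[:,2]>=e[i])&(L[:,2]<e[i+1])]
        if len(q): print(round(e[i],2),len(q),q.mean(0).round(4),q.min(0).round(3)[:2],q.max(0).round(3)[:2],cc.mean(0).round())
    K=c["mtx"];t=cv2.projectPoints(np.array([p]),c["rvec"],c["tvec"],K,None)[0].ravel();print("tcp px",t)
E
```

```text
side
-0.12 91 [-0.0081 -0.0108 -0.1142] [-0.028 -0.03 ] [0.022 0.029] [ 99. 101.  92.]
-0.11 86 [-0.0075 -0.0033 -0.1049] [-0.013 -0.02 ] [0.009 0.027] [120. 123. 113.]
-0.1 82 [-0.0073 -0.0032 -0.095 ] [-0.013 -0.019] [0.007 0.019] [119. 122. 112.]
-0.09 83 [-0.007  -0.003  -0.0851] [-0.013 -0.018] [0.008 0.018] [120. 123. 113.]
-0.08 82 [-0.0075 -0.0034 -0.0751] [-0.015 -0.018] [0.01  0.018] [118. 121. 112.]
-0.07 77 [-0.0069 -0.0029 -0.065 ] [-0.012 -0.018] [0.008 0.017] [115. 118. 108.]
-0.06 76 [-0.0069 -0.0032 -0.0551] [-0.015 -0.017] [0.008 0.016] [112. 115. 105.]
-0.05 71 [-0.0065 -0.0036 -0.0452] [-0.013 -0.016] [0.01  0.015] [105. 108. 100.]
-0.04 53 [-0.0105 -0.006  -0.0355] [-0.03  -0.014] [0.007 0.006] [84. 85. 78.]
-0.03 38 [-0.0196 -0.0055 -0.0247] [-0.03 -0.01] [0.007 0.003] [41. 39. 35.]
-0.02 63 [ 0.0024 -0.0042 -0.0141] [-0.024 -0.015] [0.03  0.011] [47. 47. 46.]
-0.01 83 [ 0.0123 -0.0091 -0.0051] [-0.012 -0.023] [0.03  0.003] [51. 54. 57.]
-0.0 98 [ 0.0137 -0.006   0.0052] [-0.    -0.024] [0.028 0.024] [75. 79. 82.]
0.01 94 [ 0.0114 -0.0068  0.0148] [ 0.002 -0.024
[... 1002 characters left out ...]
    0.003] [30. 31. 32.]
-0.02 22 [ 0.0159 -0.01   -0.0128] [-0.007 -0.02 ] [ 0.03  -0.007] [59. 60. 64.]
-0.01 44 [ 0.0203 -0.0141 -0.0051] [ 0.007 -0.023] [ 0.029 -0.007] [73. 74. 79.]
-0.0 46 [ 0.014  -0.0106  0.005 ] [ 0.003 -0.023] [0.029 0.021] [76. 77. 80.]
0.01 27 [ 0.0105 -0.0088  0.0146] [ 0.004 -0.022] [0.03  0.003] [88. 86. 86.]
0.02 15 [ 0.0252 -0.0119  0.0263] [ 0.007 -0.03 ] [0.03 0.03] [101.  84.  60.]
0.03 52 [ 0.022  -0.0162  0.036 ] [ 0.013 -0.029] [0.029 0.029] [102.  84.  58.]
0.04 97 [ 0.0147 -0.0052  0.0451] [ 0.007 -0.03 ] [0.023 0.021] [106.  87.  60.]
0.05 135 [ 0.0069 -0.0013  0.055 ] [-0.003 -0.029] [0.018 0.029] [106.  87.  60.]
tcp px [513.79382028 230.12465945]
```

The pads squeezed the stake 5 mm away. In the cloud the fingers end about 3 cm short of the reported TCP, so I'll back off with them closed and measure that offset properly.

Emit:
step_arm:
  increments: "0 0 0 -0.03 0 0 0; 0 0 0 -0.03 0 0 0; 0 0 0 -0.01 0 0 0; 0 0 0 0 0 0 0"

```text
time_s: 5.18
tool_pos: [0.5598, -0.2654, 0.0854]
eef_rot: [0.726, 0.542, -0.339, 0.253]
contact_force: [-1.3, -1.4, 0.3]
opening: 0.005
grip_force: 0.0
```

```bash
python3 - <<'E'
from h import *
o=[]
for n,(u0,u1,v0,v1) in(("side",(400,540,240,380)),("top",(420,560,160,300))):
    c=camera(n);P,ok=cloud(c);s=state();p=s["tool_pos"];r=R.from_quat(s["eef_rot"])
    o.append(cv2.resize(c["pixels"][v0:v1,u0:u1,::-1],(400,400)))
    L=r.inv().apply((P-p).reshape(-1,3)).reshape(P.shape)
    k=ok&(abs(L[...,1])<.022)&(abs(L[...,0])<.016)&(L[...,2]>-.13)&(L[...,2]<.03)
    q=L[k];h,e=np.histogram(q[:,2],np.arange(-.13,.031,.004));print(n,dict(zip((e[:-1]*1000).round().astype(int),h)))
    f=q[(q[:,2]<-.045)&(q[:,2]>-.1)];print(f.mean(0),f.min(0),f.max(0))
    W=P[(P[...,2]>.168)&(P[...,2]<.18)&(abs(P[...,0]-.547)<.02)&(abs(P[...,1]+.3092)<.02)];print("stake top",W.mean(0),W.min(0),W.max(0))
    Hd=P[(P[...,2]>.022)&(P[...,2]<.029)&(abs(P[...,0]-.547)<.03)&(abs(P[...,1]+.3092)<.03)];print("head",Hd.mean(0),Hd.min(0),Hd.max(0))
cv2.imwrite("pics/b2.png",np.hstack(o));print(p)
E
```

```text
side {np.int64(-130): np.int64(0), np.int64(-126): np.int64(0), np.int64(-122): np.int64(2), np.int64(-118): np.int64(29), np.int64(-114): np.int64(30), np.int64(-110): np.int64(35), np.int64(-106): np.int64(33), np.int64(-102): np.int64(34), np.int64(-98): np.int64(34), np.int64(-94): np.int64(31), np.int64(-90): np.int64(34), np.int64(-86): np.int64(34), np.int64(-82): np.int64(32), np.int64(-78): np.int64(33), np.int64(-74): np.int64(31), np.int64(-70): np.int64(31), np.int64(-66): np.int64(30), np.int64(-62): np.int64(32), np.int64(-58): np.int64(28), np.int64(-54): np.int64(32), np.int64(-50): np.int64(28), np.int64(-46): np.int64(29), np.int64(-42): np.int64(30), np.int64(-38): np.int64(21), np.int64(-34): np.int64(17), np.int64(-30): np.int64(0), np.int64(-26): np.int64(0), np.int64(-22): np.int64(0), np.int64(-18): np.int64(0), np.int64(-14): np.int64(0), np.int64(-10): np.int64(0), np.int64(-6): np.int64(0), np.int64(-2): np.int64(0), np.int64(2): np.int64(0), np.int64(6): np.int64(0), np.int64(10): np.int64(0), np.int64(14): np.int64(0), np.int64(18): np.int64(0), np.int64(
[... 1230 characters left out ...]
nt64(0), np.int64(-14): np.int64(0), np.int64(-10): np.int64(0), np.int64(-6): np.int64(0), np.int64(-2): np.int64(0), np.int64(2): np.int64(0), np.int64(6): np.int64(0), np.int64(10): np.int64(0), np.int64(14): np.int64(0), np.int64(18): np.int64(0), np.int64(22): np.int64(0), np.int64(26): np.int64(2)}
[-0.00779574 -0.00126734 -0.06656261] [-0.01495443 -0.01683198 -0.09411944] [ 0.0066341   0.01782297 -0.04555615]
stake top [ 0.54638476 -0.30339717  0.17455791] [ 0.53838005 -0.31422551  0.16801875] [ 0.55351955 -0.29544037  0.17885329]
head [ 0.54629264 -0.30010135  0.02512887] [ 0.52531474 -0.32465555  0.02202511] [ 0.57077837 -0.28071267  0.02894441]
[ 0.55852097 -0.26634939  0.08493136]
```

View pics/b2.png

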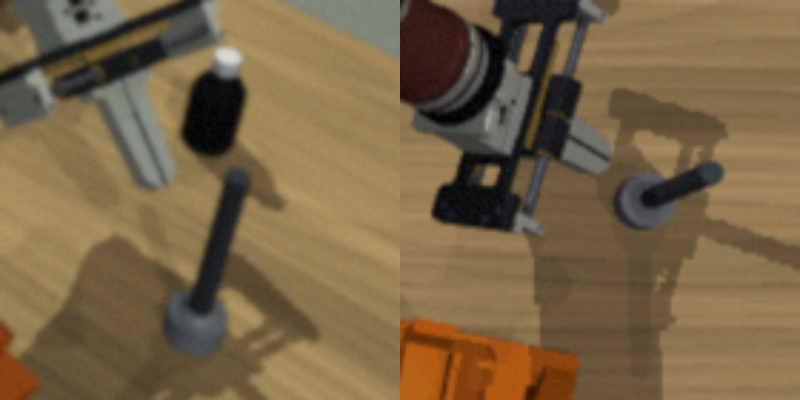

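Both views put the fingertips at tool z ≈ -31 mm from the reported TCP. The stake settled back upright at (0.5465, -0.3045). I'll use a 50 mm lead to the grasp point from here on.

```bash
sed -i 's/(\.019-back)/(.050-back)/' h.py; python3 - <<'E'
from h import *
plan([.5465,-.3045,.0555],-50)
E
```

```text
tcp target [ 0.5354 -0.3412  0.0234] rotvec [0.  0.1 0.2] rows 2 F [ 0.6 -0.1  0. ] t 5.275
1 -0.0015 -0.0003 0.0498 0.0 0.0 0.1; 1 -0.0016 -0.0003 0.0498 0.0 0.0 0.1
```

Emit:
step_arm:
  increments: "1 0 0 0 0 0 0; 1 0 0 0 0 0 0; 1 0 0 0 0 0 0; 1 0 0 0 0 0 0; 1 0 0 0 0 0 0"

```text
time_s: 5.9
tool_pos: [0.5598, -0.2653, 0.0852]
eef_rot: [0.726, 0.542, -0.339, 0.252]
contact_force: [0.0, 0.2, -0.2]
opening: 0.491
grip_force: 0.0
```

Emit:
step_arm:
  increments: "1 0 0 0 0 0 0; 1 0 0 0 0 0 0; 1 0 0 0 0 0 0; 1 0 0 0 0 0 0; 1 0 0 0 0 0 0"

```text
time_s: 6.52
tool_pos: [0.5598, -0.2653, 0.0852]
eef_rot: [0.726, 0.542, -0.339, 0.252]
contact_force: [-0.9, -0.5, 1.0]
opening: 0.993
grip_force: 0.0
```

Emit:
step_arm:
  increments: "1 -0.004 -0.001 0.04 0 0 0; 1 0 0 0.035 0 0 0; 1 0 0 0.025 0 0 0; 0.4 0 0 0 0 0 0; 0.4 0 0 0 0 0 0"

```text
time_s: 7.15
tool_pos: [0.5373, -0.3403, 0.0244]
eef_rot: [0.726, 0.543, -0.338, 0.253]
contact_force: [0.1, 0.2, -0.2]
opening: 0.832
grip_force: 0.0
```

Emit:
step_arm:
  increments: "0.4 0 0 0 0 0 0; 0 0 0 0 0 0 0; 0 0 0 0 0 0 0; 0 0 0 0 0 0 0; 0 0 0 0 0 0 0"

```text
time_s: 7.78
tool_pos: [0.5362, -0.3409, 0.024]
eef_rot: [0.726, 0.542, -0.339, 0.252]
contact_force: [-0.5, 0.2, -0.2]
opening: 0.298
grip_force: 0.0
```

Emit:
step_arm:
  increments: "0 0 0 0 0 0 0; 0 0 0 0 0 0 0; 0 0 0 0 0 0 0; 0 0 0 0 0 0 0; 0 0 0 0 0 0 0"

```text
time_s: 8.4
tool_pos: [0.5366, -0.341, 0.024]
eef_rot: [0.726, 0.542, -0.339, 0.253]
contact_force: [1.4, -0.6, -0.6]
opening: 0.188
grip_force: 30.0
```

```bash
python3 - <<'E'
from h import *
s=state();p=s["tool_pos"];r=R.from_quat(s["eef_rot"]);print("grasp",p-.05*r.as_matrix()[:,2],s["opening"],s["grip_force"])
a=plan([.55,-.27,.18],-50,g=0); b=plan([.545,-.06,.20],40,g=0,start=a)
E
```

```text
grasp [ 0.54751452 -0.30430148  0.05615868] 0.18761355934013157 29.99500662088394
tcp target [ 0.5389 -0.3067  0.1479] rotvec [ 0.2 -0.   0.2] rows 3 F [ 1.4 -0.6 -0.6] t 8.4
0 -0.0244 -0.0025 -0.0351 0.1 -0.0 0.1; 0 -0.0244 -0.0026 -0.0351 0.1 -0.0 0.1; 0 -0.0244 -0.0026 -0.0351 0.1 -0.0 0.1
tcp target [ 0.5543 -0.0292  0.1617] rotvec [ 0. 90.  0.] rows 9 F [ 1.4 -0.6 -0.6] t 8.4
0 0.0181 -0.0073 -0.0240 0.0 10.0 0.0; 0 0.0220 -0.0073 -0.0205 0.0 10.0 0.0; 0 0.0252 -0.0073 -0.0163 0.0 10.0 0.0; 0 0.0277 -0.0073 -0.0117 0.0 10.0 0.0; 0 0.0293 -0.0073 -0.0067 0.0 10.0 0.0; 0 0.0300 -0.0073 -0.0015 0.0 10.0 0.0; 0 0.0298 -0.0073 0.0037 0.0 10.0 0.0; 0 0.0287 -0.0073 0.0088 0.0 10.0 0.0; 0 0.0268 -0.0073 0.0137 0.0 10.0 0.0
```

Gripped with 30 N on an 18 mm shank. I'll lift slowly.

Emit:
step_arm:
  increments: "0 -0.008 -0.001 -0.012 0 0 0; 0 -0.016 -0.001 -0.023 0 0 0; 0 -0.02 -0.002 -0.029 0 0 0; 0 -0.02 -0.002 -0.029 0 0 0; 0 -0.009 -0.001 -0.013 0 0 0"

```text
time_s: 9.02
tool_pos: [0.5395, -0.3049, 0.1491]
eef_rot: [0.727, 0.542, -0.338, 0.252]
contact_force: [-0.7, -1.2, -5.7]
opening: 0.185
grip_force: 30.0
```

```bash
python3 - <<'E'
from h import *
c=camera("side");P,ok=cloud(c);s=state();print(s["opening"],s["contact_force"],s["tool_pos"])
d=ok&(P[...,2]>.07)&(abs(P[...,0]-.547)<.06)&(abs(P[...,1]+.29)<.09)
cv2.imwrite("pics/s3.png",cv2.resize(c["pixels"][180:380,380:580,::-1],(400,400)))
E
```

```text
0.1793747387361705 [ 0.16954123 -0.65408749 -3.57852876] [ 0.54003163 -0.30504128  0.15038466]
```

View pics/s3.png

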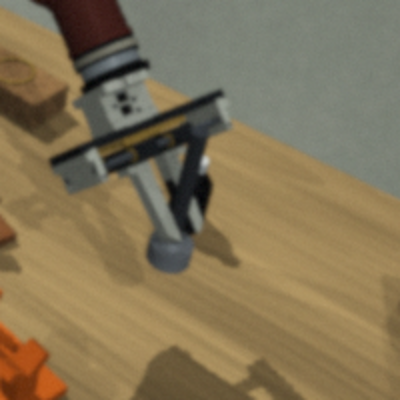

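The stake hangs upright in the grip (head at (170,250), tip at (205,125)). Next is the 90° turn about tool y while carrying it towards the cradle.

```bash
sed -i 's/back=0,start=None/back=0,start=None,rmax=10.5/;s#/10.5#/rmax#' h.py; python3 - <<'E'
from h import *
plan([.545,-.06,.20],40,g=0,rmax=6.1)
E
```

```text
tcp target [ 0.5543 -0.0292  0.1617] rotvec [ 0.1 89.9  0.3] rows 15 F [ 0.2 -0.7 -3.6] t 9.075
0 0.0110 -0.0043 -0.0142 0.0 6.0 0.0; 0 0.0124 -0.0043 -0.0130 0.0 6.0 0.0; 0 0.0137 -0.0043 -0.0116 0.0 6.0 0.0; 0 0.0148 -0.0043 -0.0101 0.0 6.0 0.0; 0 0.0158 -0.0043 -0.0085 0.0 6.0 0.0; 0 0.0166 -0.0043 -0.0068 0.0 6.0 0.0; 0 0.0172 -0.0044 -0.0050 0.0 6.0 0.0; 0 0.0176 -0.0044 -0.0032 0.0 6.0 0.0; 0 0.0179 -0.0044 -0.0014 0.0 6.0 0.0; 0 0.0179 -0.0044 0.0005 0.0 6.0 0.0; 0 0.0177 -0.0044 0.0024 0.0 6.0 0.0; 0 0.0174 -0.0044 0.0042 0.0 6.0 0.0; 0 0.0169 -0.0044 0.0060 0.0 6.0 0.0; 0 0.0161 -0.0044 0.0077 0.0 6.0 0.0; 0 0.0152 -0.0044 0.0094 0.0 6.0 0.0
```

Emit:
step_arm:
  increments: "0 0.011 -0.004 -0.014 0 6 0; 0 0.0125 -0.004 -0.013 0 6 0; 0 0.0135 -0.004 -0.0115 0 6 0; 0 0.015 -0.0045 -0.01 0 6 0; 0 0.016 -0.0045 -0.0085 0 6 0"

```text
time_s: 9.7
tool_pos: [0.5426, -0.2135, 0.15]
eef_rot: [0.789, 0.589, -0.14, 0.101]
contact_force: [-0.3, 0.2, -5.4]
opening: 0.182
grip_force: 30.0
```

Emit:
step_arm:
  increments: "0 0.0165 -0.004 -0.007 0 6 0; 0 0.017 -0.0045 -0.005 0 6 0; 0 0.0175 -0.0045 -0.003 0 6 0; 0 0.018 -0.0045 -0.0015 0 6 0; 0 0.018 -0.0045 0.0005 0 6 0"

```text
time_s: 10.32
tool_pos: [0.5465, -0.1228, 0.1535]
eef_rot: [0.799, 0.595, 0.068, -0.055]
contact_force: [0.1, 0.1, -5.0]
opening: 0.188
grip_force: 30.0
```

Emit:
step_arm:
  increments: "0 0.0175 -0.0045 0.0025 0 6 0; 0 0.0175 -0.0045 0.004 0 6 0; 0 0.017 -0.0045 0.006 0 6 0; 0 0.016 -0.0045 0.0075 0 6 0; 0 0.015 -0.0045 0.0095 0 6 0"

```text
time_s: 10.95
tool_pos: [0.5507, -0.0322, 0.1566]
eef_rot: [0.754, 0.561, 0.272, -0.206]
contact_force: [-0.8, 1.3, -6.0]
opening: 0.185
grip_force: 30.0
```

```bash
python3 - <<'E'
from h import *
s=state();r=R.from_quat(s["eef_rot"]);g=s["tool_pos"]-.05*r.as_matrix()[:,2];print("grasp",g,s["opening"],s["joint_pos"].round(2));o=[]
for n in("side","top"):
    c=camera(n);P,ok=cloud(c);np.savez(n+"2.npz",**c)
    t=cv2.projectPoints(np.array([g]),c["rvec"],c["tvec"],c["mtx"],None)[0].ravel().astype(int);print(t)
    o.append(cv2.resize(c["pixels"][max(0,t[1]-80):t[1]+80,max(0,t[0]-80):t[0]+80,::-1],(400,400)))
cv2.imwrite("pics/b3.png",np.hstack(o))
E
```

```text
grasp [ 0.54172408 -0.06301994  0.19491997] 0.18541989864081604 [ 0.47  0.6  -0.06  1.85 -0.82  0.99  0.69]
[386 242]
[413 218]
```

View pics/b3.png

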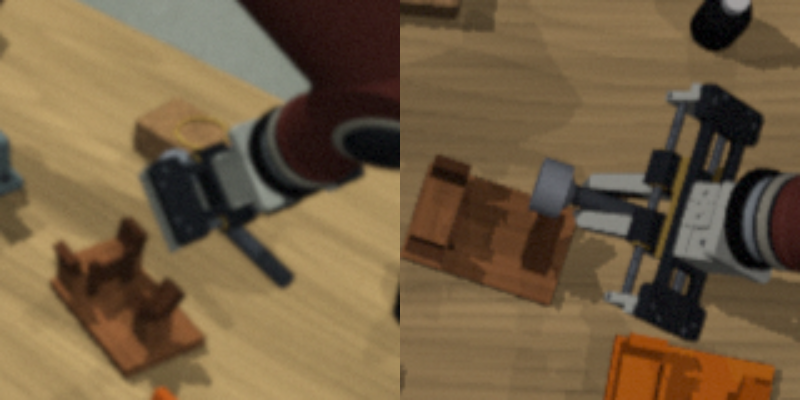

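The stake is held roughly level with its head towards +y (top crop (553,187)) and the tail showing at (255,255) in the side crop. I'll measure its tilt from the clouds.

```bash
cat >> h.py <<'E'
def stake(az,cs=None):
    "profile of held stake in axes s (along az), l (lateral), z, relative to the grasp point"
    s=state();r=R.from_quat(s["eef_rot"]);g=s["tool_pos"]-.05*r.as_matrix()[:,2];print("grasp",g.round(4),"phi",r.as_euler('xyz',degrees=True).round(1))
    a=np.radians(az);B=np.array([[np.cos(a),np.sin(a),0],[np.sin(a),-np.cos(a),0],[0,0,1]])
    for n in("side","top"):
        c=cs[n] if cs else camera(n);P,ok=cloud(c);L=(P[ok]-g)@B.T
        for s0 in np.arange(-.13,.08,.012):
            q=L[(L[:,0]>s0)&(L[:,0]<s0+.012)&(abs(L[:,1])<.04)&(abs(L[:,2])<.04)]
            if len(q)>4: print(n,round(s0+.006,3),len(q),"l",np.percentile(q[:,1],[3,50,97]).round(4),"z",np.percentile(q[:,2],[3,50,97]).round(4))
E
python3 - <<'E'
from h import *
stake(73.2,{n:dict(np.load(n+"2.npz")) for n in("side","top")})
E
```

```text
grasp [ 0.5403 -0.0638  0.1933] phi [-179.3  -39.8   72.8]
side -0.124 23 l [-0.006  -0.0002  0.009 ] z [-0.0057  0.0013  0.0103]
side -0.112 49 l [-0.0071 -0.0007  0.0089] z [-0.0027  0.0065  0.0105]
side -0.1 38 l [-0.0072 -0.0035  0.0052] z [-0.0015  0.008   0.0109]
side -0.088 40 l [-0.0067 -0.0031  0.0062] z [-0.0031  0.0069  0.0102]
side -0.076 46 l [-0.0345 -0.0032  0.0139] z [-0.0015  0.008   0.0373]
side -0.064 43 l [-0.0275 -0.0027  0.0078] z [-0.0033  0.0073  0.0332]
side -0.052 28 l [-0.0076 -0.0031  0.0077] z [-0.0016  0.0061  0.0094]
side 0.032 5 l [-0.0004  0.0026  0.011 ] z [0.006  0.0236 0.0251]
side 0.044 14 l [0.0008 0.0067 0.0147] z [0.0185 0.0223 0.0236]
side 0.056 18 l [-0.0102 -0.0016  0.0166] z [0.0153 0.0217 0.0235]
top -0.028 22 l [-0.0003  0.009   0.013 ] z [0.0021 0.0266 0.0388]
top -0.016 163 l [-0.0251  0.0017  0.0237] z [0.0043 0.0293 0.0392]
top -0.004 163 l [-0.0243  0.0005  0.0227] z [0.0022 0.0153 0.0268]
top 0.008 144 l [-0.0234 -0.0015  0.0216] z [-0.0041  0.0051  0.012 ]
top 0.02 79 l [-0.0183 -0.0025  0.0156] z [-0.0102  0.0038  0.0098]
top 0.032 96 l [-0.022  -0.0036  0.0181] z [0.0016 0.0147 0.0231]
top 0.044 133 l [-0.0224 -0.004   0.0198] z [0.002  0.0169 0.023 ]
top 0.056 88 l [-0.0224 -0.004   0.0188] z [-0.0096  0.0164  0.0229]
```

The stake is level (shank top at +10 mm all along) and centred. I'll move above the cradle, aiming 4 mm towards +y so the head clears the wall.

```bash
python3 - <<'E'
from h import *
a=plan([.542,.0265,.19],40,g=0); plan([.542,.0265,.11],40,g=0,start=a)
E
```

```text
tcp target [0.5513 0.0573 0.1517] rotvec [-0.5  0.2 -0.3] rows 2 F [-0.7 -0.4 -6.1] t 11.05
0 0.0323 -0.0119 0.0292 -0.2 0.1 -0.1; 0 0.0323 -0.0120 0.0292 -0.2 0.1 -0.1
tcp target [0.5513 0.0573 0.0717] rotvec [0. 0. 0.] rows 2 F [-0.7 -0.4 -6.1] t 11.05
0 -0.0257 -0.0000 0.0306 0.0 0.0 0.0; 0 -0.0257 -0.0000 0.0306 0.0 0.0 0.0
```

Emit:
step_arm:
  increments: "0 0.0215 -0.008 0.0195 -0.2 0 -0.1; 0 0.0215 -0.008 0.0195 -0.2 0 -0.1; 0 0.0215 -0.008 0.0195 -0.1 0 -0.1; 0 -0.0255 0 0.0305 0 0 0; 0 -0.0255 0 0.0305 0 0 0"

```text
time_s: 11.68
tool_pos: [0.5555, 0.0584, 0.0744]
eef_rot: [0.753, 0.564, 0.275, -0.199]
contact_force: [0.9, -0.8, -5.6]
opening: 0.182
grip_force: 30.0
```

Emit:
step_arm:
  increments: "0 0 0 0 0 0 0; 0 0 0 0 0 0 0"

```text
time_s: 11.92
tool_pos: [0.556, 0.0592, 0.0768]
eef_rot: [0.753, 0.563, 0.277, -0.2]
contact_force: [0.3, -0.6, -4.7]
opening: 0.186
grip_force: 30.0
```

```bash
python3 - <<'E'
from h import *
plan([.542,.0265,.068],40,g=0);stake(73.2)
E
```

```text
tcp target [0.5513 0.0573 0.0297] rotvec [0.3 0.  0.5] rows 1 F [ 0.3 -0.6 -4.7] t 11.925
0 -0.0327 -0.0045 0.0340 0.3 0.0 0.5
grasp [0.5465 0.0285 0.1151] phi [179.2 -40.   73.9]
side -0.124 29 l [-0.0072  0.      0.0077] z [-0.0081  0.0001  0.008 ]
side -0.112 31 l [-0.008  -0.0037  0.0056] z [-0.0016  0.0057  0.0093]
side -0.1 36 l [-0.0089 -0.0038  0.0105] z [-0.0027  0.0051  0.0086]
side -0.088 32 l [-0.0088 -0.0041  0.0064] z [-0.0025  0.0055  0.0097]
side -0.076 42 l [-0.037  -0.0015  0.0194] z [-0.0045  0.0068  0.0383]
side -0.064 35 l [-0.0271 -0.004   0.0049] z [-0.0061  0.0054  0.009 ]
side -0.052 19 l [-0.02   -0.0051  0.0037] z [-0.0017  0.0041  0.0215]
side -0.028 6 l [-0.0256 -0.0238 -0.0234] z [0.0151 0.0192 0.0239]
side -0.016 10 l [-0.0249 -0.024  -0.0226] z [0.0156 0.024  0.0282]
side 0.02 13 l [-0.0082 -0.0051 -0.0009] z [-0.0008  0.0057  0.0086]
side 0.032 5 l [-0.0068 -0.0055 -0.0032] z [0.005  0.0203 0.0222]
side 0.044 24 l [-0.0107 -0.0014  0.0104] z [0.018  0.021  0.0246]
side 0.056 13 l [-0.0127 -0.0042  0.0143] z [0.0154 0.0193 0.0226]
top -0.04 11 l [0.0035 0.0069 0.0103] z [0.0024 0.0068 0.0284]
top -0.028 15 l [0.0019 0.0083 0.0136] z [0.0035 0.0143 0.0388]
top -0.016 107 l [-0.0243  0.0049  0.0244] z [0.0039 0.0285 0.0377]
top -0.004 133 l [-0.0231  0.0015  0.0239] z [0.0025 0.0162 0.0271]
top 0.008 119 l [-0.0217 -0.0007  0.0228] z [-0.0038  0.0056  0.0122]
top 0.02 64 l [-0.0154  0.0002  0.0191] z [-0.0082  0.0051  0.0112]
top 0.032 93 l [-0.0206 -0.0023  0.0193] z [0.0027 0.0156 0.024 ]
top 0.044 118 l [-0.0213 -0.0031  0.0207] z [0.0013 0.0187 0.0246]
top 0.056 56 l [-0.0214 -0.0031  0.0198] z [0.0069 0.0186 0.0249]
```

Emit:
step_arm:
  increments: "0 -0.001 -0.0045 -0.001 0.3 0 0.5; 0 -0.0085 0 0.009 0 0 0; 0 -0.0085 0 0.009 0 0 0; 0 -0.0085 0 0.009 0 0 0; 0 0 0 0 0 0 0"

```text
time_s: 12.65
tool_pos: [0.5492, 0.0573, 0.0374]
eef_rot: [0.755, 0.559, 0.274, -0.205]
contact_force: [0.1, 0.7, -5.7]
opening: 0.186
grip_force: 30.0
```

```bash
python3 - <<'E'
from h import *
a=plan([.542,.0265,.066],40,g=0);s=state();r=R.from_quat(s["eef_rot"]);print(s["tool_pos"]-.05*r.as_matrix()[:,2],s["contact_force"],s["moment"])
c=camera("side");cv2.imwrite("pics/s4.png",cv2.resize(c["pixels"][200:340,290:450,::-1],(640,560)))
E
```

```text
tcp target [0.5513 0.0573 0.0277] rotvec [-0.1  0.  -0.2] rows 1 F [ 0.1  0.7 -5.7] t 12.65
0 -0.0058 0.0020 0.0078 -0.1 0.0 -0.2
[0.54004192 0.02649007 0.0757002 ] [ 0.057847    0.69267811 -5.68925375] [-1.29506183  0.41939506  0.0111469 ]
```

View pics/s4.png

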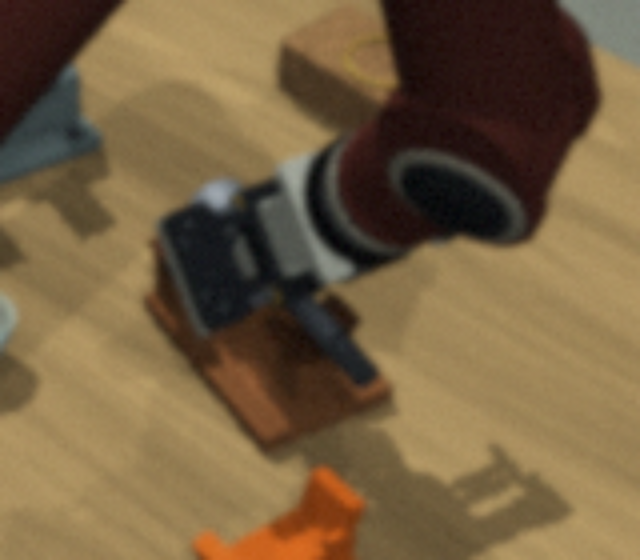

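Stake over the cradle, with head above the pocket and shank above the notch at crop (320,330). I'll go on down the last 10 mm gently.

Emit:
step_arm:
  increments: "0 -0.002 0.002 0.003 0 0 0; 0 -0.002 0 0.0025 0 0 0; 0 -0.0015 0 0.002 0 0 0; 0 0 0 0 0 0 0; 0 0 0 0 0 0 0"

```text
time_s: 13.32
tool_pos: [0.5519, 0.0575, 0.0297]
eef_rot: [0.754, 0.56, 0.274, -0.204]
contact_force: [-1.1, 0.1, -5.2]
opening: 0.187
grip_force: 30.6
```

```bash
python3 - <<'E'
from h import *
s=state();r=R.from_quat(s["eef_rot"]);print(s["tool_pos"]-.05*r.as_matrix()[:,2],s["contact_force"],s["moment"])
E
```

```text
[0.54266658 0.02676704 0.06802695] [-1.09472083  0.05251383 -5.21101312] [-1.32651145  0.5517779   0.09443681]
```

Emit:
step_arm:
  increments: "0 -0.001 0 0.001 0 0 0; 0 -0.0005 0 0.001 0 0 0; 0 0 0 0 0 0 0"

```text
time_s: 13.7
tool_pos: [0.5519, 0.0579, 0.0278]
eef_rot: [0.754, 0.56, 0.275, -0.205]
contact_force: [-3.3, -3.6, 3.6]
opening: 0.185
grip_force: 33.2
```

Emit:
step_arm:
  increments: "0 -0.0005 0 0.001 0 0 0; 0 0 0 0 0 0 0; 0 0 0 0 0 0 0"

```text
time_s: 14.08
tool_pos: [0.5519, 0.0579, 0.0278]
eef_rot: [0.754, 0.56, 0.275, -0.205]
contact_force: [-6.1, -6.0, 10.0]
opening: 0.19
grip_force: 33.3
```

Seated, since the load has gone to the cradle. I'll ease off 1 mm and open.

Emit:
step_arm:
  increments: "0 0.0005 -0.001 -0.001 0 0 0; 0.4 0 0 0 0 0 0; 0.6 0 0 0 0 0 0; 0.8 0 0 0 0 0 0; 0.8 0 0 0 0 0 0"

```text
time_s: 14.7
tool_pos: [0.5529, 0.0564, 0.0269]
eef_rot: [0.755, 0.56, 0.275, -0.202]
contact_force: [1.9, -4.7, -0.7]
opening: 0.566
grip_force: 1.8
```

Emit:
step_arm:
  increments: "0.8 0 0 0 0 0 0; 0.8 0 0 0 0 0 0; 0.8 0 0 0 0 0 0; 0.8 0 0 0 0 0 0; 0.8 0 0 0 0 0 0"

```text
time_s: 15.32
tool_pos: [0.551, 0.0582, 0.0273]
eef_rot: [0.754, 0.56, 0.274, -0.204]
contact_force: [0.9, 0.2, 0.2]
opening: 0.802
grip_force: 0.0
```

```bash
python3 - <<'E'
from h import *
stake(73.2)
plan([.542,.0265,.066],0,g=0.8,rmax=8.1)
E
```

```text
grasp [0.5418 0.0274 0.0656] phi [-179.9  -40.    73.2]
side -0.124 29 l [-0.0081 -0.0011  0.0082] z [-0.007   0.      0.0086]
side -0.112 37 l [-0.009  -0.004   0.0083] z [-0.0032  0.0046  0.0097]
side -0.1 30 l [-0.009  -0.0041  0.0049] z [-0.0015  0.0054  0.0117]
side -0.088 31 l [-0.009  -0.0039  0.0064] z [-0.0052  0.0057  0.0095]
side -0.076 128 l [-0.0225 -0.0057  0.0236] z [-0.0385 -0.0053  0.0085]
side -0.064 109 l [-0.0273 -0.0065  0.0259] z [-0.0359  0.0011  0.0085]
side -0.052 84 l [-0.0272 -0.0067  0.0222] z [-0.0358  0.0024  0.0088]
side -0.04 7 l [-0.0074 -0.0046  0.0078] z [-0.0046  0.0018  0.0064]
side 0.032 5 l [-0.0005  0.0074  0.0155] z [0.0164 0.0193 0.0228]
side 0.044 35 l [-0.0394 -0.0004  0.015 ] z [-0.0259  0.0203  0.0237]
side 0.056 24 l [-0.0385 -0.0028  0.0373] z [-0.0293  0.0164  0.0219]
top -0.052 23 l [-0.0266 -0.0142 -0.0049] z [-0.0225  0.0026  0.01  ]
top -0.04 35 l [-0.0111  0.0007  0.0398] z [-0.0296  0.006   0.0354]
top -0.028 28 l [-0.0077  0.001   0.0385] z [0.0007 0.007  0.0289]
top -0.016 60 l [-0.0383  0.0017  0.0396] z [0.0001 0.0091 0.0363]
top -0.004 62 l [-0.039   0.0008  0.0393] z [-0.0003  0.0068  0.0225]
top 0.008 65 l [-0.0392  0.0007  0.0395] z [-0.0111  0.0053  0.0115]
top 0.02 94 l [-0.0367 -0.0004  0.0369] z [-0.0271 -0.0024  0.011 ]
top 0.032 184 l [-0.0375 -0.003   0.0365] z [-0.0254  0.002   0.0233]
top 0.044 181 l [-0.0379 -0.0042  0.0373] z [-0.0251  0.0097  0.0244]
top 0.056 127 l [-0.0379 -0.002   0.0373] z [-0.0272 -0.002   0.0238]
tcp target [0.542  0.0265 0.016 ] rotvec [ -0. -40.  -0.] rows 5 F [ 0.2  0.2 -0.1] t 15.425
0.8 -0.0065 0.0001 -0.0025 -0.0 -8.0 -0.0; 0.8 -0.0067 0.0001 -0.0016 -0.0 -8.0 -0.0; 0.8 -0.0069 0.0001 -0.0006 -0.0 -8.0 -0.0; 0.8 -0.0069 0.0001 0.0003 -0.0 -8.0 -0.0; 0.8 -0.0068 0.0001 0.0013 -0.0 -8.0 -0.0
```

Released and lying level in the cradle. Next I'll swing the open gripper upright about the shank and regrip.

Emit:
step_arm:
  increments: "0.8 -0.0065 0 -0.0025 0 -8 0; 0.8 -0.0065 0 -0.0015 0 -8 0; 0.8 -0.007 0 -0.0005 0 -8 0; 0.8 -0.007 0 0.0005 0 -8 0; 0.8 -0.007 0 0.0015 0 -8 0"

```text
time_s: 16.05
tool_pos: [0.5418, 0.0266, 0.0163]
eef_rot: [0.803, 0.596, -0.001, 0.001]
contact_force: [0.0, -0.2, -0.9]
opening: 0.801
grip_force: 0.0
```

Emit:
step_arm:
  increments: "0.8 0 0 0 0 0 0; 0.8 0 0 0 0 0 0"

```text
time_s: 16.3
tool_pos: [0.5411, 0.0252, 0.0153]
eef_rot: [0.803, 0.595, -0.0, -0.001]
contact_force: [0.3, -1.1, 1.1]
opening: 0.801
grip_force: 0.0
```

```bash
python3 - <<'E'
from h import *
plan([.5417,.0265,.066],0,g=0.8)
c=camera("top");P,ok=cloud(c);a=np.radians(73.2);L=P-np.array([.541,.0225,.065]);s=L[...,0]*np.cos(a)+L[...,1]*np.sin(a);l=L[...,0]*np.sin(a)-L[...,1]*np.cos(a)
k=ok&(abs(l)<.004)&(L[...,2]>-.006)
for lo in np.arange(-.132,.07,.004):
    m=k&(s>=lo)&(s<lo+.004)
    if m.sum(): print(round(lo+.002,3),m.sum(),L[...,2][m].mean().round(4),end=" | ")
E
```

```text
tcp target [0.5417 0.0265 0.016 ] rotvec [-0.1 -0.  -0.1] rows 1 F [ 0.3 -1.1  1.1] t 16.3
0.8 0.0014 0.0002 -0.0007 -0.1 -0.0 -0.1
-0.114 3 0.0081 | -0.11 6 0.0092 | -0.106 7 0.0095 | -0.102 4 0.0093 | -0.098 8 0.0081 | -0.094 5 0.0078 | -0.09 6 0.0088 | -0.086 8 0.0068 | -0.082 5 0.0092 | -0.078 5 0.0093 | -0.074 7 0.0084 | -0.07 6 0.0093 | -0.066 4 0.0078 | -0.062 7 0.0065 | -0.058 7 0.0078 | -0.054 6 0.0086 | -0.05 3 0.0079 | -0.046 5 0.3171 | -0.042 9 0.3252 | -0.038 9 0.3355 | -0.034 8 0.3579 | -0.03 7 0.3581 | -0.026 11 0.3587 | -0.022 11 0.3559 | -0.018 8 0.3549 | -0.014 9 0.3577 | -0.01 8 0.3607 | -0.006 8 0.3642 | -0.002 8 0.3672 | 0.002 8 0.3668 | 0.006 7 0.3674 | 0.01 9 0.3674 | 0.014 8 0.3655 | 0.018 8 0.3627 | 0.022 8 0.3625 | 0.026 10 0.3597 | 0.03 9 0.3628 | 0.034 11 0.3626 | 0.038 11 0.3631 | 0.042 6 0.3622 | 0.046 12 0.3266 | 0.05 9 0.3209 | 0.054 1 0.3127 | 0.058 1 0.0262 |
```

The tail ends at cradle y≈-0.1155, so the balance point is near y=+5 mm. I'll shift 2.5 mm, close, then lift.

Emit:
step_arm:
  increments: "0.6 0.0025 0.0005 0 0 0 0; 0.3 0 0 0 0 0 0; 0 0 0 0 0 0 0; 0 0 0 0 0 0 0; 0 0 0 0 0 0 0"

```text
time_s: 16.98
tool_pos: [0.5428, 0.0288, 0.0155]
eef_rot: [0.803, 0.596, -0.0, -0.0]
contact_force: [-0.4, -0.7, 1.6]
opening: 0.313
grip_force: 0.0
```

Emit:
step_arm:
  increments: "0 0 0 0 0 0 0; 0 0 0 0 0 0 0; 0 0 0 0 0 0 0; 0 0 0 0 0 0 0; 0 0 0 0 0 0 0"

```text
time_s: 17.6
tool_pos: [0.5426, 0.029, 0.0154]
eef_rot: [0.803, 0.596, -0.0, -0.001]
contact_force: [-1.8, 1.1, 1.2]
opening: 0.182
grip_force: 30.0
```

Emit:
step_arm:
  increments: "0 0 0 -0.005 0 0 0; 0 0 0 -0.01 0 0 0; 0 0 0 -0.015 0 0 0; 0 0 0 -0.015 0 0 0; 0 0 0 -0.01 0 0 0"

```text
time_s: 18.23
tool_pos: [0.5434, 0.0287, 0.072]
eef_rot: [0.803, 0.596, 0.0, 0.0]
contact_force: [0.6, -0.1, -4.5]
opening: 0.183
grip_force: 30.0
```

Emit:
step_arm:
  increments: "0 0 0 0 0 0 0; 0 0 0 0 0 0 0; 0 0 0 0 0 0 0"

```text
time_s: 18.6
tool_pos: [0.5424, 0.0288, 0.0699]
eef_rot: [0.803, 0.596, -0.001, -0.001]
contact_force: [0.2, 0.4, -5.8]
opening: 0.187
grip_force: 30.0
```

```bash
python3 - <<'E'
from h import *
stake(73.2)
e=np.array([np.cos(np.radians(74.3)),np.sin(np.radians(74.3)),0]);v=np.array([.5533,.308,.105])
t=v+.0755*e;print(t)
a=plan([.545,.03,.19],0,g=0);a=plan([t[0],t[1],.19],0,az=74.3,g=0,start=a);plan([t[0],t[1],.159],0,az=74.3,g=0,start=a)
E
```

```text
grasp [0.5425 0.0288 0.1199] phi [-179.9    0.    73.2]
side -0.124 39 l [-0.0096 -0.0008  0.0064] z [-0.0094  0.0022  0.0088]
side -0.112 32 l [-0.0102 -0.0059  0.0065] z [-0.0014  0.0052  0.0089]
side -0.1 33 l [-0.0089 -0.0036  0.0057] z [-0.0016  0.0054  0.0098]
side -0.088 33 l [-0.0085 -0.0057  0.0022] z [-0.0035  0.0053  0.0098]
side -0.076 25 l [-0.0092 -0.0052  0.0056] z [-0.0008  0.0056  0.0107]
side -0.064 35 l [-0.009  -0.0037  0.0046] z [-0.0013  0.0056  0.0091]
side -0.052 29 l [-0.0091 -0.0039  0.0067] z [-0.0021  0.0053  0.0101]
side -0.04 36 l [-0.008  -0.0033  0.0058] z [-0.0041  0.0059  0.011 ]
side -0.028 22 l [-0.0087 -0.0052  0.006 ] z [-0.0008  0.0056  0.0095]
side -0.016 128 l [-0.0239 -0.0032  0.0232] z [-0.0117  0.0101  0.0378]
side -0.004 160 l [-0.0247 -0.0086  0.0222] z [-0.0092  0.0138  0.0369]
side 0.008 29 l [-0.0247 -0.0219  0.011 ] z [-0.007   0.0111  0.037 ]
side 0.02 8 l [-0.0204 -0.0124  0.0199] z [-0.0037 -0.0009  0.0031]
side 0.032 63 l [-0.0226 -0.016   0.0205] z [-0.0164  0.0032  0.0161]
side 0.044 16 l [-0.0224 -0.0185 -0.009 ] z [-0.0107  0.
[... 492 characters left out ...]
 -0.052 5 l [-0.0057 -0.0018  0.0025] z [0.0058 0.0069 0.0107]
[0.57373033 0.38068323 0.105     ]
tcp target [0.545 0.03  0.14 ] rotvec [-0.1  0.  -0. ] rows 2 F [-0.7  0.1 -5.8] t 18.7
0 0.0009 0.0009 -0.0350 -0.0 0.0 -0.0; 0 0.0010 0.0009 -0.0350 -0.0 0.0 -0.0
tcp target [0.5737 0.3807 0.14  ] rotvec [ 0.   0.  -1.1] rows 6 F [-0.7  0.1 -5.8] t 18.7
0 0.0573 -0.0123 0.0000 0.0 0.0 -0.2; 0 0.0574 -0.0121 0.0000 0.0 0.0 -0.2; 0 0.0574 -0.0119 0.0000 0.0 0.0 -0.2; 0 0.0575 -0.0118 0.0000 0.0 0.0 -0.2; 0 0.0575 -0.0116 0.0000 0.0 0.0 -0.2; 0 0.0575 -0.0114 0.0000 0.0 0.0 -0.2
tcp target [0.5737 0.3807 0.109 ] rotvec [0. 0. 0.] rows 1 F [-0.7  0.1 -5.8] t 18.7
0 0.0000 0.0000 0.0310 0.0 0.0 0.0
```

Held level at the balance point, clear of the cradle. Next: up, then over to the vise.

Emit:
step_arm:
  increments: "0 0 0 -0.02 0 0 0; 0 0.001 0.001 -0.03 0 0 0; 0 0.001 0.001 -0.02 0 0 0; 0 0.02 -0.004 0 0 0 -0.1; 0 0.035 -0.0075 0 0 0 -0.1"

```text
time_s: 19.32
tool_pos: [0.5496, 0.0866, 0.1396]
eef_rot: [0.803, 0.597, -0.001, -0.001]
contact_force: [0.3, 0.0, -6.2]
opening: 0.182
grip_force: 30.0
```

Emit:
step_arm:
  increments: "0 0.05 -0.0105 0 0 0 -0.2; 0 0.05 -0.0105 0 0 0 -0.2; 0 0.05 -0.0105 0 0 0 -0.2; 0 0.05 -0.0105 0 0 0 -0.2; 0 0.045 -0.009 0 0 0 -0.1"

```text
time_s: 19.95
tool_pos: [0.5671, 0.34, 0.1379]
eef_rot: [0.796, 0.605, -0.002, -0.002]
contact_force: [0.4, 0.3, -5.2]
opening: 0.184
grip_force: 30.0
```

Emit:
step_arm:
  increments: "0 0.03 -0.006 0 0 0 0; 0 0.015 -0.003 0 0 0 0; 0 0 0 0.015 0 0 0; 0 0 0 0.01 0 0 0; 0 0 0 0 0 0 0"

```text
time_s: 20.58
tool_pos: [0.5725, 0.3787, 0.1138]
eef_rot: [0.798, 0.603, -0.002, -0.0]
contact_force: [-0.4, 0.4, -5.8]
opening: 0.186
grip_force: 30.0
```

```bash
python3 - <<'E'
from h import *
stake(74.3)
plan([.5737,.3807,.157],0,az=74.3,g=0)
c=camera("top");cv2.imwrite("pics/t9.png",cv2.resize(c["pixels"][120:320,120:320,::-1],(500,500)))
E
```

```text
grasp [0.5727 0.3788 0.1638] phi [-179.8    0.2   74.1]
side -0.124 33 l [-0.0087 -0.0015  0.0068] z [-0.0075  0.0004  0.0093]
side -0.112 19 l [-0.0093 -0.0059  0.0036] z [-0.0018  0.0057  0.0089]
side -0.1 20 l [-0.0101 -0.0045  0.0055] z [-0.0004  0.0071  0.0093]
side -0.088 17 l [-0.0085 -0.0034  0.0039] z [-0.0016  0.0051  0.0093]
side -0.076 17 l [-0.0093 -0.0038  0.0045] z [-0.003   0.0053  0.0068]
side -0.064 24 l [-0.0088 -0.0022  0.0079] z [-0.0012  0.005   0.0091]
side -0.052 19 l [-0.0095 -0.0057  0.0064] z [-0.0033  0.0057  0.009 ]
side -0.04 15 l [-0.0087 -0.0034  0.0041] z [-0.0005  0.0074  0.0095]
side -0.028 15 l [-0.0077 -0.0037  0.0056] z [-0.0006  0.0063  0.0092]
side -0.016 103 l [-0.0243 -0.0082  0.0225] z [-0.0119  0.0094  0.0379]
side -0.004 147 l [-0.0241 -0.003   0.0246] z [-0.0111  0.0145  0.0384]
side 0.008 18 l [-0.024  0.003  0.011] z [-0.0005  0.0152  0.0369]
side 0.02 20 l [-0.0212  0.009   0.0177] z [-0.0097  0.0039  0.0183]
side 0.032 42 l [-0.0216 -0.0162  0.018 ] z [-0.0092  0.0082  0.0188]
side 0.044 17 l [-0.0222 -0.0184  0.0041] z [-0.0068  0.01
[... 251 characters left out ...]
.0077] z [-0.0009  0.0084  0.0121]
top -0.088 46 l [-0.0082 -0.0007  0.0071] z [0.002  0.0078 0.0125]
top -0.076 43 l [-0.0079 -0.0001  0.0083] z [0.0008 0.0072 0.0119]
top -0.064 49 l [-0.0075 -0.0012  0.0082] z [0.0032 0.0076 0.0132]
top -0.052 44 l [-0.0077  0.0002  0.0073] z [0.0003 0.0071 0.011 ]
top -0.04 46 l [-0.0079  0.0004  0.0084] z [0.0006 0.0076 0.0116]
top -0.028 48 l [-0.0072  0.0001  0.0088] z [0.0027 0.0075 0.0111]
top -0.016 28 l [-0.0073  0.0025  0.0083] z [0.0017 0.0074 0.0131]
top -0.004 26 l [0.0012 0.0115 0.0196] z [-0.0183  0.0061  0.0382]
tcp target [0.5737 0.3807 0.107 ] rotvec [-0.   0.  -0.1] rows 1 F [ 0.6  0.5 -4.3] t 20.675
0 0.0007 -0.0001 0.0086 -0.0 0.0 -0.1
```

View pics/t9.png

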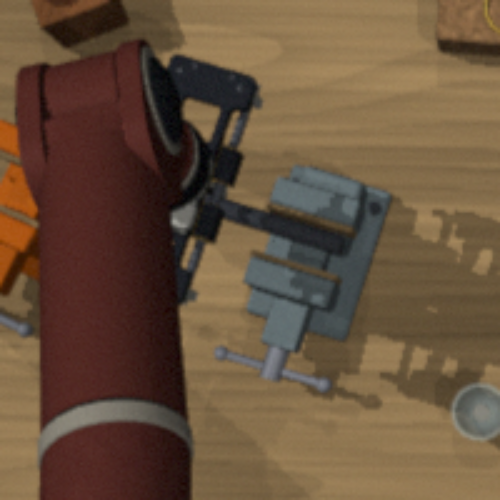

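The shank lies along the gap at crop (290,228), with only the parallax expected at that height. One 8 mm trim down, then settle.

Emit:
step_arm:
  increments: "0 0.001 0 0.004 0 0 0; 0 0.001 0 0.004 0 0 0; 0 0 0 0 0 0 0; 0 0 0 0 0 0 0; 0 0 0 0 0 0 0"

```text
time_s: 21.35
tool_pos: [0.5739, 0.3833, 0.1077]
eef_rot: [0.797, 0.604, -0.0, -0.0]
contact_force: [-0.4, 0.2, -3.8]
opening: 0.186
grip_force: 30.0
```

Emit:
step_arm:
  increments: "0 0 0 0 0 0 0; 0 0 0 0 0 0 0; 0 0 0 0 0 0 0; 0 0 0 0 0 0 0"

```text
time_s: 21.85
tool_pos: [0.5737, 0.3833, 0.1075]
eef_rot: [0.797, 0.604, -0.0, -0.0]
contact_force: [-0.4, -0.3, -6.1]
opening: 0.18
grip_force: 30.0
```

```bash
python3 - <<'E'
from h import *
s=state();print(s["tool_pos"],s["eef_rot"],abs(s["qvel"]).max(),s["grip_force"])
from station import hand_in
print(hand_in())
E
```

```text
[0.57371485 0.38329869 0.10753397] [ 7.97041336e-01  6.03924648e-01 -2.13243165e-04 -2.87575496e-04] 0.0018916433689886505 29.98098760843277
the job is handed in; nothing more can be done
None
```

I handed the job in at about 22 s, and no verdict came back: the stake was laid in the cradle and let go, then regripped at its balance point and held still and level along the vise gap, about 4 cm above the jaws. The first grasp missed and rocked the stake about 5 mm, because the fingertips really end about 31 mm short of the reported TCP; I corrected for that from then on.

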